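# Wall-thickness check on a bottle in the labelling machine

## Robot

A 7-joint arm with a two-finger parallel gripper is mounted at the origin on the work surface. World frame = base frame: x ahead of the robot, y to its left, z up, the work surface at z = 0. Lengths are in m, angles in rad, forces in N, time in s.
With the tool pointing down it reaches from about 0.425 to 0.925 m from the base axis. Payload 6.8 kg.
Tool frame: the origin (TCP) lies midway between the tips of the shut fingers; the grasp point (between the pads) lies 19 mm behind it (r.grip_depth is the distance from the TCP to the grasp point, in m); z points along the fingers, y is the line along which they close (so a half turn about z gives the same grasp; the last joint's range is limited). The gripper opens to 85 mm and grips with 20 to 120 N. Pads are 22 mm wide; open, the fingers measure 114 mm over their backs; the gripper's body (76 mm by 85 mm) begins 54 mm behind the grasp point. The pads swing forward as they close: fully open they stand 13 mm farther back than shut.
Start: joints at [-1.439, 0.477, 0.022, 1.555, -0.011, 1.109, -0.083], TCP at [0.16, 0.656, 0.231] pointing down, gripper open.
Joint ranges: [-2.96, 2.96], [-0.34, 2.1], [-1.41, 1.46], [0.24, 2.44], [-1.37, 4.51], [0.17, 1.92], [-2.96, 2.96]. Speed limits (rad/s): [2.39, 2.39, 3.14, 3.14, 3.14, 3.14, 3.14].

## Interface

Orientations are given as a rotation vector (axis times angle).
In Python, from bench import telemetry, grab_frame, calibration, order, silhouettes, r gives the robot as it stands.
- The arm moves only by the tool apply_moves, never from a script. Its argument "moves" is a list of rows, each a list of 7 numbers: the turn, a rotation vector about the tool's x, y, z scaled (see below), then the shift along the tool's x, y, z scaled (see below), then the opening, from -1 (shut) to 1 (fully open). A call has exactly 8 rows; each row shifts and turns the commanded pose from where the row before left it, along the tool's axes as they then stand; what a row does not reach is not made up. The controller multiplies each number of a shift by 1000 mm and each number of a turn by 6 degrees. A row lasts 1/12 s, in which the tool goes at most 41.7 mm and 7.16 degrees, less where a joint would pass 70% of its speed; a pose out of reach is approached as far as the arm can. A call with a number of a shift or a turn outside -1 to 1 is refused whole. A call with a gripper value outside its range is refused whole. The fingers move at their own pace and stop on an object; "grip_force" is the grip in N (left out, the last holds). Time passes only in rows, so rows that do not move let the fingers close, or fill a call up. It gives the time, the measured TCP pose, the force, the opening and the grip force at its end, in the units of the state.
- telemetry.get_obs(): the state, without advancing time (a new reading comes with each control period).
- grab_frame(name): name is "scene" or "top" or "wrist"; returns the picture (480x640x3 uint8, blue, green, red); there is no depth.
- calibration(name): a dict with "fx", "fy", "cx", "cy" (pixels), "world_from_camera" (4x4, takes a point from camera to world coordinates); the wrist camera has in their place "mount" (4x4, takes a point from camera to tool coordinates, whose origin is the TCP and whose axes are the flange's). Camera axes: x right, y down, z forward; pixel columns grow to the right and rows downward; lengths in m; the calibration is good to about 2 mm. The wrist camera is an equidistant fisheye: a pixel r from the principal point sees the ray r / f radians off the axis. A picture is of the moment at which its call begins: read the wrist's pose just before it. calibration takes no time and is no camera call.
- order.hand_in(): hands the job in; it is judged then, once.
Trained networks look in the newest picture that a camera, given by its name, has taken for a name from the list of things; names that differ only in an ending like _2 or _b are one class to them, and where a whole thing is asked for, a point or a joint stands for the part that bears it (a point fixed in the world has none). Each returns a list of dicts, best first, with "p" (0 to 1); they miss things now and then, are a little off and sometimes report something else, mostly with a low value. They report only what shows in the picture. A call takes as long as a camera call.
- silhouettes(thing, camera): "mask" (480x640 bool, what is visible of it) and "extent" ([centre column, centre row, width, height] in pixels, round what is visible of it).
The state is a dict: "clock": time; "joints": joint angles; "qvel": joint speeds; "tau": joint torques, N m; "tcp_pos": TCP position; "orientation": TCP orientation; "contact_force": force on the tool from outside, world axes, zero at the start; "moment": the same for the moment, N m; "grip_width": finger opening in m; "gripper_force": force on a finger pad.
Only numpy, scipy, OpenCV 4.12 (cv2) and the standard library are available. Lean on these libraries where they do the work, as an engineer would, in place of code of your own. Each camera call takes 0.05 s, during which the arm holds its last target. There are 200 camera calls.

## Task

First push the labelling machine's pulled-out bottle tray fully home until it clicks into its detent. Then take the pen-shaped steel thickness probe out of its stand and hold it upright with its tip inside the printed ring on the bottle's upper face, pressing lightly, so that the sprung nest under the bottle gives a few millimetres without bottoming (it has 12 mm of travel), and leave the other things on the table alone. The program finishes while the robot is still holding the probe pressed there: do not put it down or let go.

Things in the scene. Friction and masses are not known exactly. Their poses are not given: they have to be found in the camera images.
- machine: Fixed labelling machine on an aluminium deck, deck top 15 mm above the table. Origin on the table; +y points along the tray's travel towards home. In its frame the deck spans x -110..140, y -200..380 mm; handwheel column, motor and label reel stand at y > 130 mm, the tallest 222 mm above the table; end-stop bar 45 mm high at y = 98 mm.
- tray (a joint): Slide of the aluminium bottle tray in m: 0 = fully home at its end stop, larger = pulled out along the machine's -y (starts 0.06 to 0.11). About 2 N friction. Sprung ball detent: resistance rises to about 6 N over the last 14 mm of the way; from about 4 mm on the ball pulls the tray home by itself.
- push_plate (a point): Point on the outer face of the tray's upright push plate (110 mm wide, 8 mm thick, its top edge 106 mm and its lower edge 28 mm above the table); the point lies mid-width, 85 mm above the table. Moves with the tray. Its axes are the machine's: +y points towards home (the way to push), z up.
- nest (a joint): How far the sprung rubber nest with the bottle is pressed down, in m: 0 = up, 0.012 = bottomed. About 1 N starts it moving, then about 0.4 N more per mm (5.8 N when bottomed).
- bottle: White flat plastic bottle lying on its side, held firmly in the nest on the tray (cannot be taken out): 125 x 100 mm, 40 mm thick, neck to the machine's +x; pale label on the level upper face, 96 mm above the table when the nest is up. With the tray home its origin is the machine's origin; use mark for the spot.
- mark (a point): Centre of the printed black ring (inner radius 12 mm, outer 15 mm) on the bottle's upper face, at the face's height; moves with the tray and the nest.
- probe: Loose steel pen probe, 0.11 to 0.18 kg, round, 135 mm long, origin at the centre of its tip end, z along the probe from tip to tail. Flat tip 8 mm across; nose 20 mm across up to a thin flange 38 mm across at 50 to 55 mm; above it a plain round grip 22 mm across from 55 to 135 mm. It stands upright, tip down, in the stand, hung by its flange on the stand's top.
- probe_tip (a point): Centre of the probe's tip end; same axes as the probe.
- stand: Fixed black block 70 x 70 x 60 mm high with one hole 28 mm across, in which the probe stands (tip 10 mm above the table, tail 145 mm). Origin under its centre.
- cup: Bystander: loose grey plastic cup, 68 mm across, 70 mm high; origin at the centre of its underside. It and the stand may swap places.
- roll: Bystander: loose roll of paper labels lying flat, 96 mm across, 50 mm high, 40 mm hole; origin at the centre of its underside.
- pedal: Bystander: loose grey foot pedal, 120 x 75 mm, 40 mm high; origin at the centre of its underside.

How it is judged:
On the way, in this order (a step that is already met when the one before it is completed fails the run):
1. the tray is home at its detent (within 3 mm) (value of joint tray below 0.003 m), for 0.3 s.
2. after that, the gripper has lifted the probe clear of its stand (height (world z) of probe_tip above 0.065 m and contact force between the fingers and probe above 1 N), for 0.2 s.
At the end, for the whole second after the job is handed in: Through the last second: the tray is within 3 mm of home; the gripper holds the probe still, within 8 degrees (0.14 rad) of upright, its tip within 10 mm of the ring's centre and pressing on the bottle with 1 to 6.5 N, the nest pressed down by 1.5 to 10.8 mm; the fingers do not touch the bottle (value of joint tray below 0.003 m and horizontal distance between probe_tip and mark below 0.01 m and distance between probe_tip and mark below 0.012 m and angle between probe's own z axis and vertical below 0.14 rad and z of probe in the frame of mark above -0.005 m and contact force between probe and bottle between 1 and 6.5 N and value of joint nest between 0.0015 and 0.0108 m and contact force between the fingers and probe above 1 N and contact force between the fingers and bottle below 0.3 N and linear speed of probe below 0.02 m/s); the arm keeps its last pose, push and grip.
It fails at once if the bottle is pressed hard with the probe (over 20 N) (contact force between probe and bottle above 20 N).
It fails at once if a bystander (cup, label roll, pedal) is moved by more than 30 mm (distance of any of cup, roll, pedal from where it was at the start of the episode above 0.03 m).
It also fails if it takes over 64 s, if anything falls off the work surface, if the arm or the gripper's body presses on something with over 40 N, if the wrist force passes 120 N, or if a joint passes its speed limit or range.

## Working session

There is one attempt and no reset: what is moved stays moved. The work goes in short steps, Python scripts to look and compute and a tool call to move; the robot and the scene stay as the last step left them, time stands still between calls to the robot, and variables do not carry over. Pictures are saved under pics/ and viewed, at most 10 in all, crops included, and the job is handed in when it is done.

Besides the shell and the picture viewer there is one more tool, called after "Request:" as name(argument=value, ...), one argument or row to a line, values as JSON. apply_moves: Moves the arm, as the interface text tells. Its arguments: {"type":"object","properties":{"moves":{"type":"array"},"grip_force":{"type":"number"}},"required":["moves"]}

```bash
mkdir -p pics; ls
python3 - <<'E'
from bench import telemetry, grab_frame, calibration, silhouettes, r
import cv2, numpy as np
np.set_printoptions(precision=4,suppress=True)
print(telemetry.get_obs())
for c in ("scene","top"):
    im=grab_frame(c); cv2.imwrite(f"pics/{c}0.png",im)
    k=calibration(c); print(c,k)
    for t in ("machine","push_plate","bottle","mark","probe","stand","cup","roll","pedal"):
        d=silhouettes(t,c)
        print(t,[(round(float(x["p"]),2),np.round(x["extent"],1).tolist()) for x in d[:2]])
print(calibration("wrist"))
E
```

```text
pics
{'clock': 0.0, 'joints': array([-1.4391,  0.4778,  0.0224,  1.5565, -0.0115,  1.1093, -0.0831]), 'qvel': array([-0.    , -0.0004, -0.0002, -0.0006, -0.0007,  0.001 ,  0.0001]), 'tau': array([ -0.001 , -59.6469,   1.6077, -28.1188,   0.0125,   0.0095,
         0.    ]), 'tcp_pos': array([0.1602, 0.6551, 0.2303]), 'orientation': array([-0.3758, -3.1189,  0.0029]), 'contact_force': array([-1.0183,  0.2886,  0.2209]), 'moment': array([-0.0317,  0.0059,  0.018 ]), 'gripper_force': 0.0, 'grip_width': 0.08536126556306468}
scene {'fx': 519.7994190296212, 'fy': 519.7994190296212, 'cx': 321.39978744121794, 'cy': 233.6206794333849, 'world_from_camera': array([[ 0.7568,  0.453 , -0.4712,  0.9705],
       [ 0.6536, -0.5254,  0.5447, -0.6053],
       [-0.0008, -0.7202, -0.6937,  0.6546],
       [ 0.    ,  0.    ,  0.    ,  1.    ]])}
machine [(0.59, [421.0, 154.2, 246.6, 236.9])]
push_plate [(0.87, [389.6, 182.3, 122.4, 88.8])]
bottle [(0.86, [388.0, 164.6, 90.2, 61.4])]
mark [(0.71, [388.7, 166.8, 84.0, 65.8])]
probe [(0.69, [263.4, 264.6, 26.3, 56.3])]
stand [(0.91, [265.8, 298.0, 68.7, 71.
[... 496 characters left out ...]
 [(0.6, [213.0, 268.2, 86.0, 84.7])]
bottle [(0.85, [211.9, 263.1, 57.9, 76.9])]
mark [(0.89, [209.2, 265.8, 53.5, 72.9]), (0.73, [214.1, 264.5, 85.1, 85.3])]
probe [(0.58, [380.6, 258.1, 14.1, 20.3]), (0.55, [214.5, 264.1, 84.4, 83.5])]
stand [(0.98, [379.8, 264.6, 42.4, 44.3])]
cup [(0.88, [410.5, 305.1, 31.4, 30.8])]
roll [(0.83, [377.1, 183.6, 47.9, 47.9])]
pedal [(0.8, [462.6, 251.9, 44.3, 59.1])]
{'fx': 371.64829954431775, 'fy': 371.64829954431775, 'cx': 323.17266000251277, 'cy': 239.1592777152386, 'mount': array([[-0.0005, -0.9537, -0.3008,  0.0771],
       [ 1.    , -0.0003, -0.0006, -0.0004],
       [ 0.0004, -0.3008,  0.9537, -0.1427],
       [ 0.    ,  0.    ,  0.    ,  1.    ]])}
```

Run:
```python
import cv2
a=cv2.imread("pics/top0.png")[180:340,20:500]
cv2.imwrite("pics/topc.png",cv2.resize(a,None,fx=1.66,fy=1.66,interpolation=cv2.INTER_CUBIC))
```

```text
(no output)
```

View pics/scene0.png

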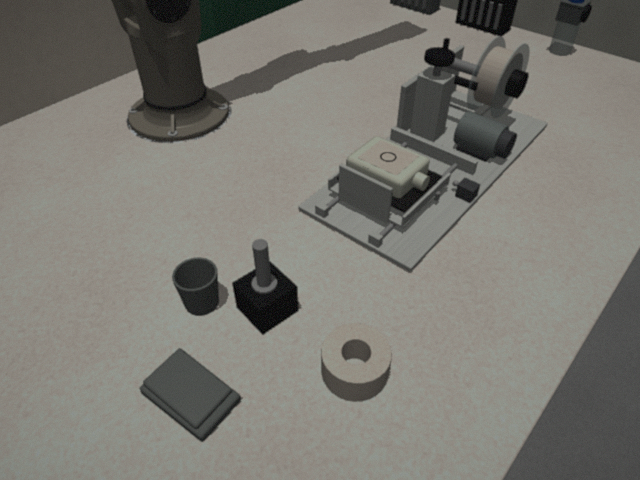

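View pics/top0.png

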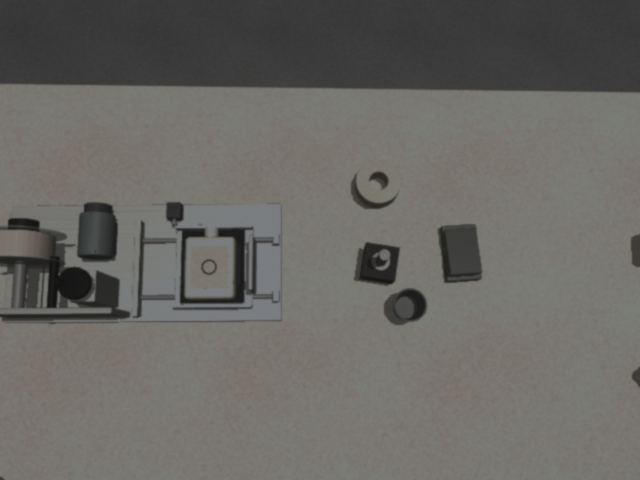

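The scene view shows the machine with its ring at about (388,157), the probe's tail at (260,243), and the cup, roll and pedal around the stand. The top view shows the ring at (209,267), the push plate at (250,262), deck end edge at col 281 (rows 204 to 321), and the stand at (380,263). Machine +y is close to world +y.

```bash
cat > h.py <<'E'
from bench import telemetry, grab_frame, calibration, silhouettes, r
import cv2, numpy as np
from scipy.spatial.transform import Rotation as R
np.set_printoptions(precision=4,suppress=True)
def ray(c,uv):
    k=calibration(c); T=k["world_from_camera"]
    d=T[:3,:3]@np.array([(uv[0]-k["cx"])/k["fx"],(uv[1]-k["cy"])/k["fy"],1]); return T[:3,3],d
def onz(c,uv,z):
    o,d=ray(c,uv); return o+d*(z-o[2])/d[2]
def tri(a,b):  # two (cam,uv)
    (o1,d1),(o2,d2)=ray(*a),ray(*b); d1/=np.linalg.norm(d1); d2/=np.linalg.norm(d2)
    s=np.linalg.lstsq(np.c_[d1,-d2],o2-o1,rcond=None)[0]
    p,q=o1+s[0]*d1,o2+s[1]*d2; return (p+q)/2,np.linalg.norm(p-q)
def ring(im,uv,h=14):
    u,v=map(int,uv); g=cv2.cvtColor(im,cv2.COLOR_BGR2GRAY)[v-h:v+h+1,u-h:u+h+1].astype(float)
    w=np.clip(np.median(g)-12-g,0,None)
    n,l,s,c=cv2.connectedComponentsWithStats((w>0).astype(np.uint8))
    i=1+np.argmax(s[1:,4]); print("ring comp",s[i]); x,y,ww,hh,_=s[i]
    return np.array([u-h+x+(ww-1)/2,v-h+y+(hh-1)/2])
E
python3 - <<'E'
from h import *
t=cv2.imread("pics/top0.png"); s=cv2.imread("pics/scene0.png")
rt=ring(t,(209,267),12); rs=ring(s,(388,157),12); print(rt,rs)
print("ring",onz("top",rt,.096),onz("scene",rs,.096),tri(("top",rt),("scene",rs)))
print("deck corners",[onz("top",p,.015)[:2] for p in((281,204),(281,321),(141,206))],onz("scene",(411,270),.015),onz("scene",(300,209),.015),onz("scene",(547,124),.015))
# plate top edge ends, scene
print("plate top sc",[onz("scene",p,.106) for p in((341,163),(391,194))],"top",[onz("top",p,.106) for p in((254,232),(254,292))])
for n in("probe","stand"):
  for c,i in(("top",t),("scene",s)):
    grab_frame(c); m=silhouettes(n,c)[0]["mask"].astype(np.uint8)
    if n=="stand":
        p=cv2.minAreaRect(np.argwhere(m)[:,::-1].astype(np.float32)); print(n,c,p)
    else:
        a=np.argwhere(m); print(n,c,a.min(0),a.max(0))
print("tail",onz("scene",(260,243),.145),onz("top",(384,256),.145),tri(("scene",(260,243)),("top",(384,256))))
print("flange",onz("scene",(264.5,284),.065))
st=[onz("scene",p,.06) for p in((233,286),(265,309),(298,288))];print("stand top corners",st)
for n,z in(("cup",.07),("roll",.05),("pedal",.04),("stand",.06)):
    print(n,onz("top",silhouettes(n,"top")[0]["extent"][:2],z))
b=np.hstack([cv2.resize(t[195:335,170:290],None,fx=3.3,fy=4,interpolation=2),cv2.resize(t[220:320,350:430],(400,560),interpolation=2)])
cv2.imwrite("pics/z1.png",b)
E
```

```text
ring comp [  4   4  16  16 127]
ring comp [ 4  7 17 11 92]
[208.5 266.5] [388. 157.]
ring [0.5501 0.0676 0.096 ] [0.5513 0.0657 0.096 ] (array([0.5502, 0.0678, 0.0944]), np.float64(0.00034366923445321526))
deck corners [array([ 0.6994, -0.0669]), array([ 0.4496, -0.0735]), array([0.6903, 0.2335])] [ 0.7049 -0.072   0.015 ] [ 0.4626 -0.0791  0.015 ] [0.6894 0.5026 0.015 ]
plate top sc [array([ 0.5063, -0.0154,  0.106 ]), array([ 0.6233, -0.0281,  0.106 ])] top [array([ 0.6191, -0.0213,  0.106 ]), array([ 0.4999, -0.0253,  0.106 ])]
probe top [249 372] [270 390]
probe scene [240 253] [293 276]Traceback (most recent call last):
  File "<stdin>", line 10, in <module>
IndexError: list index out of range
```

Run:
```python
from h import *
t=cv2.imread("pics/top0.png"); s=cv2.imread("pics/scene0.png")
print("tail",onz("scene",(260,243),.145),onz("top",(384,256),.145),tri(("scene",(260,243)),("top",(384,256))))
print("flange",onz("scene",(264.5,284),.065))
print("stand top corners",[onz("scene",p,.06) for p in((233,286),(265,309),(298,288))])
for n,z in(("cup",.07),("roll",.05),("pedal",.04),("stand",.06)):
    d=silhouettes(n,"top")
    if d: print(n,onz("top",d[0]["extent"][:2],z))
b=np.hstack([cv2.resize(t[195:335,170:290],(400,560),interpolation=2),cv2.resize(t[220:320,350:430],(400,560),interpolation=2)])
cv2.imwrite("pics/z1.png",b)
```

```text
tail [ 0.5721 -0.275   0.145 ] [ 0.5687 -0.2747  0.145 ] (array([ 0.5697, -0.2742,  0.1426]), np.float64(0.0018973397572007447))
flange [ 0.5765 -0.2792  0.065 ]
stand top corners [array([ 0.5404, -0.3099,  0.06  ]), array([ 0.6072, -0.3091,  0.06  ]), array([ 0.6165, -0.2494,  0.06  ])]
cup [ 0.4841 -0.334   0.07  ]
roll [ 0.7392 -0.2763  0.05  ]
pedal [ 0.5942 -0.4481  0.04  ]
```

View pics/z1.png

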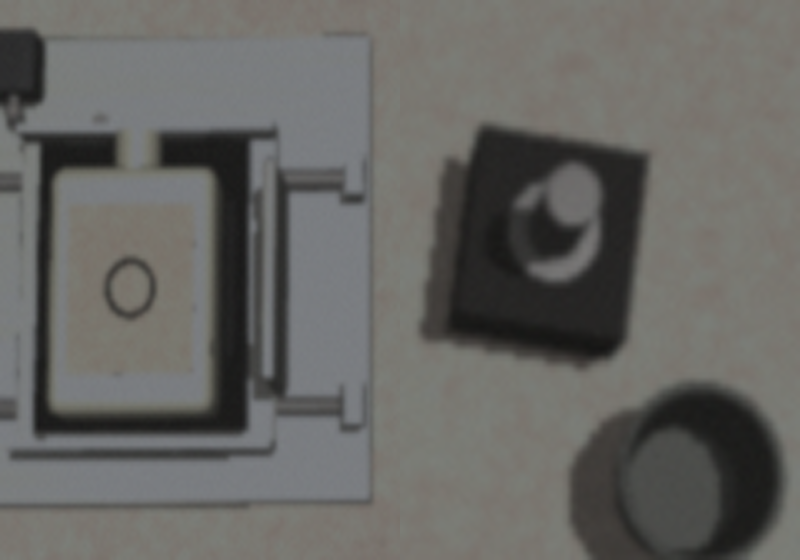

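The zoom shows the plate's top edge at about (252,262) in top-image pixels. That puts its outer face at y≈-0.020, mid x≈0.561, with machine yaw about +0.02. Next I'll raise, align and travel.

Request:
apply_moves(
  moves=[
    [0,0,-0.9,0,0,-0.035,-1],
    [0,0,-0.8,0,0,-0.035,-1],
    [0,0,-0.8,0,0,-0.03,-1],
    [0,0,0,-0.022,-0.032,0,-1],
    [0,0,0,-0.022,-0.032,0,-1],
    [0,0,0,-0.022,-0.032,0,-1],
    [0,0,0,-0.022,-0.032,0,-1],
    [0,0,0,-0.022,-0.032,0,-1],
  ],
)

```text
clock: 2.17
tcp_pos: [0.2747, 0.4965, 0.3315]
orientation: [-0.035, 3.141, 0.001]
contact_force: [1.3, 0.6, 0.2]
grip_width: 0.0003
gripper_force: 0.0
```

Request:
apply_moves(
  moves=[
    [0,0,0,-0.022,-0.032,0,-1],
    [0,0,0,-0.022,-0.032,0,-1],
    [0,0,0,-0.022,-0.032,0,-1],
    [0,0,0,-0.022,-0.032,0,-1],
    [0,0,0,-0.022,-0.032,0,-1],
    [0,0,0,-0.022,-0.032,0,-1],
    [0,0,0,-0.015,-0.036,0,-1],
    [0,0,0,-0.015,-0.036,0,-1],
  ],
)

```text
clock: 2.83
tcp_pos: [0.4424, 0.236, 0.3315]
orientation: [-0.034, 3.141, 0.001]
contact_force: [0.2, -0.2, 0.0]
grip_width: -0.0001
gripper_force: 0.0
```

Request:
apply_moves(
  moves=[
    [0,0,0,-0.015,-0.036,0,-1],
    [0,0,0,-0.015,-0.036,0,-1],
    [0,0,0,-0.015,-0.036,0,-1],
    [0,0,0,-0.015,-0.036,0,-1],
    [0,0,0,-0.015,-0.036,0,-1],
    [0,0,0,-0.015,-0.036,0,-1],
    [0,0,0,-0.015,-0.036,0,-1],
    [0,0,0,0,0,0,-1],
  ],
)

```text
clock: 3.5
tcp_pos: [0.5536, -0.0209, 0.3319]
orientation: [-0.017, 3.139, -0.006]
contact_force: [-0.7, -0.4, -0.4]
grip_width: 0.0001
gripper_force: 0.0
```

Request:
apply_moves(
  moves=[
    [0,0,0,-0.003,-0.035,0,-1],
    [0,0,0,-0.003,-0.03,0,-1],
    [0,0,0,0,0,0.04,-1],
    [0,0,0,0,0,0.04,-1],
    [0,0,0,0,0,0.04,-1],
    [0,0,0,0,0,0.04,-1],
    [0,0,0,0,0,0.04,-1],
    [0,0,0,0,0,0.02,-1],
  ],
)

```text
clock: 4.17
tcp_pos: [0.5568, -0.076, 0.107]
orientation: [0.035, -3.136, -0.0]
contact_force: [-0.9, 0.7, -0.3]
grip_width: -0.0
gripper_force: 0.0
```

Request:
apply_moves(
  moves=[
    [0,0,0,0,0,0.02,-1],
    [0,0,0,0,0,0.02,-1],
    [0,0,0,0,0,0,-1],
    [0,0,0,0,0,0,-1],
    [0,0,0,0,0,0,-1],
    [0,0,0,0,0,0,-1],
    [0,0,0,0,0,0,-1],
    [0,0,0,0,0,0,-1],
  ],
)

```text
clock: 4.83
tcp_pos: [0.5602, -0.0766, 0.0724]
orientation: [-0.035, 3.14, 0.0]
contact_force: [-0.0, 0.6, 0.4]
grip_width: -0.0
gripper_force: 0.0
```

Request:
apply_moves(
  moves=[
    [0,0,0,0,0.012,0,-1],
    [0,0,0,0,0.012,0,-1],
    [0,0,0,0,0.01,0,-1],
    [0,0,0,0,0.01,0,-1],
    [0,0,0,0,0.01,0,-1],
    [0,0,0,0,0.01,0,-1],
    [0,0,0,0,0.008,0,-1],
    [0,0,0,0,0,0,-1],
  ],
)

```text
clock: 5.5
tcp_pos: [0.5579, -0.0018, 0.0711]
orientation: [0.039, -3.141, -0.002]
contact_force: [0.9, -0.1, -0.6]
grip_width: -0.0001
gripper_force: 0.0
```

Request:
apply_moves(
  moves=[
    [0,0,0,0,0.005,0,-1],
    [0,0,0,0,0.005,0,-1],
    [0,0,0,0,0.004,0,-1],
    [0,0,0,0,0.004,0,-1],
    [0,0,0,0,0.003,0,-1],
    [0,0,0,0,0.003,0,-1],
    [0,0,0,0,0,0,-1],
    [0,0,0,0,0,0,-1],
  ],
)

```text
clock: 6.17
tcp_pos: [0.5573, 0.0174, 0.0713]
orientation: [0.032, -3.141, 0.003]
contact_force: [-0.7, -5.3, 0.5]
grip_width: 0.0005
gripper_force: 2.7
```

Run:
```python
from h import *
o=telemetry.get_obs();print(o["tcp_pos"],o["contact_force"],o["orientation"])
im=grab_frame("scene");cv2.imwrite("pics/s1.png",cv2.resize(im[60:280,270:560],(791,600),interpolation=2))
```

```text
[0.5573 0.0174 0.0713] [-0.7457 -5.3079  0.4567] [ 0.0317 -3.1414  0.0029]
```

View pics/s1.png

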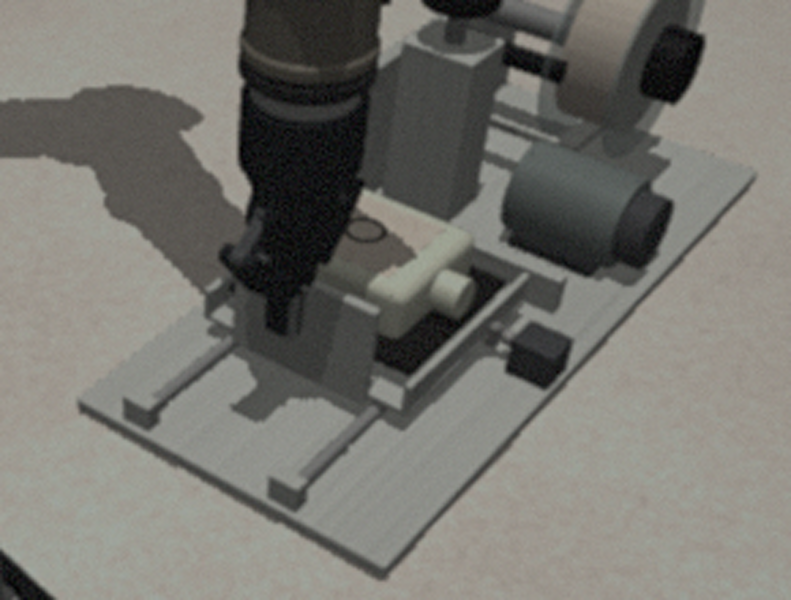

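The fingers are on the plate, the tray is close to the end-stop bar, and the 5 N reading fits the detent. I'll keep pushing slowly.

Request:
apply_moves(
  moves=[
    [0,0,0,0,0.002,0,-1],
    [0,0,0,0,0.002,0,-1],
    [0,0,0,0,0.002,0,-1],
    [0,0,0,0,0.002,0,-1],
    [0,0,0,0,0,0,-1],
    [0,0,0,0,0,0,-1],
    [0,0,0,0,0,0,-1],
    [0,0,0,0,0,0,-1],
  ],
)

```text
clock: 6.88
tcp_pos: [0.5572, 0.027, 0.0712]
orientation: [0.034, -3.141, 0.0]
contact_force: [-0.3, -3.2, -1.4]
grip_width: 0.0003
gripper_force: 1.7
```

Request:
apply_moves(
  moves=[
    [0,0,0,0,0.002,0,-1],
    [0,0,0,0,0.002,0,-1],
    [0,0,0,0,0.002,0,-1],
    [0,0,0,0,0,0,-1],
    [0,0,0,0,0,0,-1],
    [0,0,0,0,0,0,-1],
    [0,0,0,0,0,0,-1],
    [0,0,0,0,0,0,-1],
  ],
)

```text
clock: 7.55
tcp_pos: [0.5571, 0.0272, 0.0713]
orientation: [-0.027, 3.141, -0.009]
contact_force: [0.6, -16.9, -0.6]
grip_width: -0.0
gripper_force: 8.5
```

Force rose to 17 N with no further motion, so the tray is on its stop. I'll retreat, lift, open, and go above the probe.

Request:
apply_moves(
  moves=[
    [0,0,0,0,-0.03,0,-1],
    [0,0,0,0,-0.03,0,-1],
    [0,0,0,0,-0.03,0,-1],
    [0,0,0,0,-0.005,-0.038,-1],
    [0,0,0,0,-0.005,-0.038,-1],
    [0,0,0,0,-0.005,-0.038,-1],
    [0,0,0,0,-0.005,-0.036,-1],
    [0,0,0,-0.003,-0.035,0,1],
  ],
)

```text
clock: 8.22
tcp_pos: [0.5682, -0.1053, 0.2283]
orientation: [-0.049, 3.13, 0.007]
contact_force: [2.2, 0.7, 0.1]
grip_width: 0.0107
gripper_force: 0.0
```

Request:
apply_moves(
  moves=[
    [0,0,0,-0.002,-0.035,0,1],
    [0,0,0,-0.002,-0.03,0,1],
    [0,0,0,-0.002,-0.025,0,1],
    [0,0,0,0,0,0,1],
    [0,0,0,0,0,0,1],
    [0,0,0,0,0,0,1],
    [0,0,0,0,0,0,1],
    [0,0,0,0,0,0,1],
  ],
)

```text
clock: 8.88
tcp_pos: [0.5716, -0.1996, 0.2212]
orientation: [0.039, -3.141, -0.002]
contact_force: [-0.2, -0.5, -0.6]
grip_width: 0.0852
gripper_force: 0.0
```

Run:
```python
from h import *
o=telemetry.get_obs();print(o["tcp_pos"],o["contact_force"],o["orientation"])
w=grab_frame("wrist");t=grab_frame("top");s=grab_frame("scene")
cv2.imwrite("pics/w2.png",w);cv2.imwrite("pics/t2.png",t);cv2.imwrite("pics/s2.png",s)
for n in("probe","stand"):
    print(n,[(x["p"],x["extent"]) for x in silhouettes(n,"wrist")[:2]])
d=silhouettes("bottle","top"); print([(x["p"],x["extent"]) for x in d[:2]]); d2=silhouettes("bottle","scene"); print([(x["p"],x["extent"]) for x in d2[:2]])
a=cv2.resize(t[200:330,130:260],(400,400),interpolation=2);b=cv2.resize(s[80:240,330:490],(400,400),interpolation=2)
cv2.imwrite("pics/z2.png",np.vstack([np.hstack([a,b])]))
```

```text
[ 0.5716 -0.1996  0.2212] [-0.2255 -0.5134 -0.591 ] [ 0.0386 -3.1413 -0.0016]
probe [(0.94, [223.6, 230.7, 66.0, 74.2])]
stand [(0.64, [240.0, 212.6, 89.8, 96.3])]
[(0.6, [180.2, 263.6, 59.9, 73.4])]
[(0.7, [404.9, 151.6, 80.5, 57.0])]
```

View pics/z2.png

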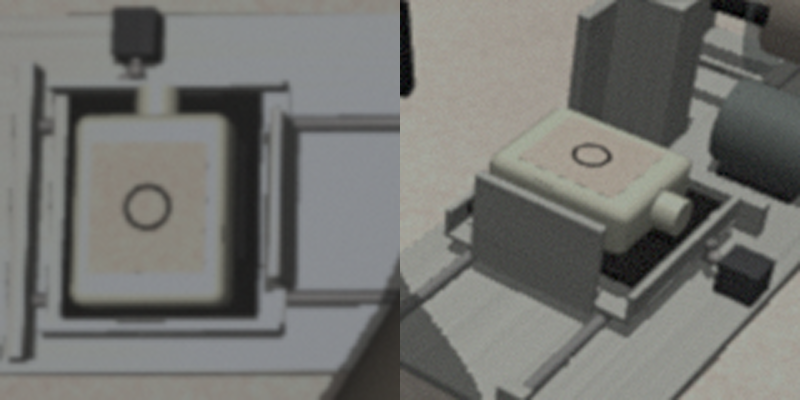

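View pics/w2.png

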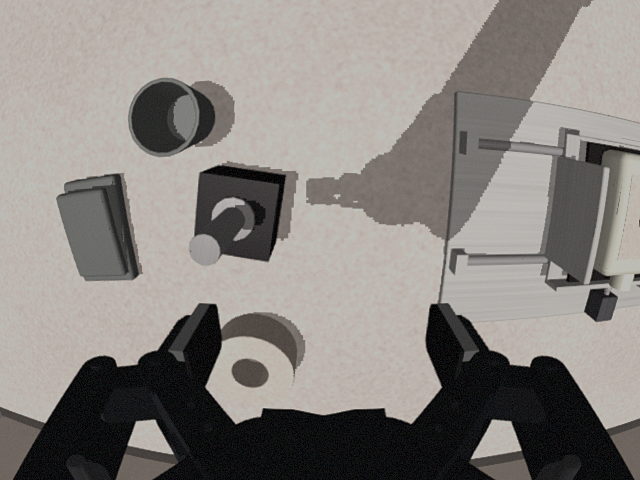

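The top and scene crops show the tray against the end stop with the ring at top (178,267) and scene (407,142). In the wrist view the probe tail is at (206,249) and the flange centre at about (234,219).

```bash
cat >> h.py <<'E'
def won(uv,z,pos,rv):
    k=calibration("wrist"); x=np.array([uv[0]-k["cx"],uv[1]-k["cy"]]); rr=np.hypot(*x); th=rr/k["fx"]
    d=np.r_[np.sin(th)*x/rr,np.cos(th)]; M=k["mount"]; Rt=R.from_rotvec(rv).as_matrix()
    d=Rt@M[:3,:3]@d; o=pos+Rt@M[:3,3]; return o+d*(z-o[2])/d[2]
E
python3 - <<'E'
from h import *
o=telemetry.get_obs();a=(o["tcp_pos"],o["orientation"])
print("tail",won((205.5,249),.145,*a),"flange",won((234,219),.065,*a))
t=cv2.imread("pics/t2.png");s=cv2.imread("pics/s2.png")
rt=ring(t,(178,267),12);rs=ring(s,(407,142),12);print(rt,rs)
print(onz("top",rt,.096),onz("scene",rs,.096),tri(("top",rt),("scene",rs)))
E
```

```text
tail [ 0.5715 -0.2776  0.145 ] flange [ 0.5721 -0.2772  0.065 ]
ring comp [  3   4  17  17 137]
ring comp [ 3  7 17 11 94]
[177. 267.] [406. 142.]
[0.5481 0.13   0.096 ] [0.5489 0.1275 0.096 ] (array([0.548 , 0.13  , 0.0944]), np.float64(0.0009192922032046587))
```

Request:
apply_moves(
  moves=[
    [0,0,0,0,-0.03,0,1],
    [0,0,0,0,-0.03,0,1],
    [0,0,0,0,-0.0175,0,1],
    [0,0,0,0,0,0.02,1],
    [0,0,0,0,0,0.02,1],
    [0,0,0,0,0,0,1],
    [0,0,0,0,0,0,1],
    [0,0,0,0,0,0,1],
  ],
)

```text
clock: 9.9
tcp_pos: [0.5735, -0.279, 0.1822]
orientation: [-0.035, 3.141, -0.001]
contact_force: [0.1, -1.0, 0.4]
grip_width: 0.0854
gripper_force: 0.0
```

Run:
```python
from h import *
o=telemetry.get_obs();print(o["tcp_pos"],o["orientation"])
w=grab_frame("wrist");cv2.imwrite("pics/w3.png",w)
```

```text
[ 0.5735 -0.279   0.1822] [-0.0351  3.1405 -0.0005]
```

View pics/w3.png

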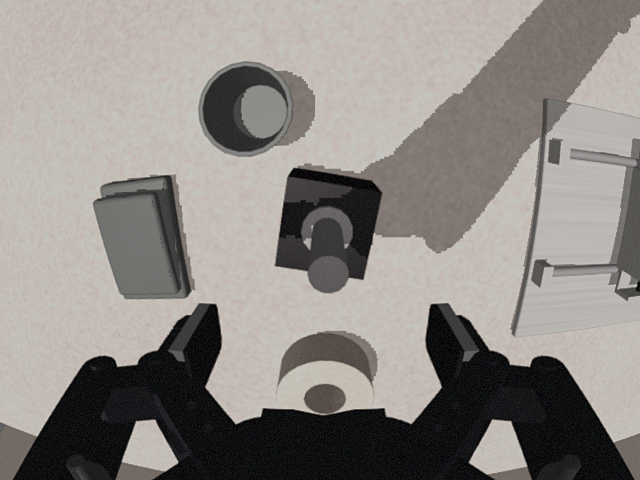

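Tail at (328,274), about 2 mm to the right of the finger mid-line. I'll correct and descend, then close.

Request:
apply_moves(
  moves=[
    [0,0,0,0.001,0.0015,0.02,1],
    [0,0,0,0,0,0.02,1],
    [0,0,0,0,0,0.02,1],
    [0,0,0,0,0,0.02,1],
    [0,0,0,0,0,0,1],
    [0,0,0,0,0,0,1],
    [0,0,0,0,0,0,1],
    [0,0,0,0,0,0,1],
  ],
)

```text
clock: 10.62
tcp_pos: [0.5731, -0.2781, 0.1033]
orientation: [-0.035, 3.138, -0.002]
contact_force: [0.2, 0.0, 0.3]
grip_width: 0.0855
gripper_force: 0.0
```

Request:
apply_moves(
  moves=[
    [0,0,0,0,0,0,-1],
    [0,0,0,0,0,0,-1],
    [0,0,0,0,0,0,-1],
    [0,0,0,0,0,0,-1],
    [0,0,0,0,0,0,-1],
    [0,0,0,0,0,0,-1],
    [0,0,0,0,0,0,-1],
    [0,0,0,0,0,0,-1],
  ],
  grip_force=60,
)

```text
clock: 11.28
tcp_pos: [0.572, -0.2775, 0.1015]
orientation: [-0.034, 3.141, 0.0]
contact_force: [-0.2, 0.9, 2.0]
grip_width: 0.021
gripper_force: 58.5
```

Request:
apply_moves(
  moves=[
    [0,0,0,0,0,-0.01,-1],
    [0,0,0,0,0,-0.02,-1],
    [0,0,0,0,0,-0.03,-1],
    [0,0,0,0,0,-0.03,-1],
    [0,0,0,0,0,-0.03,-1],
    [0,0,0,0,0,-0.02,-1],
    [0,0,0,0,0,-0.01,-1],
    [0,0,0,0,0,0,-1],
  ],
)

```text
clock: 11.95
tcp_pos: [0.5729, -0.2782, 0.254]
orientation: [-0.034, 3.137, -0.002]
contact_force: [0.2, 0.0, -0.6]
grip_width: 0.0208
gripper_force: 58.6
```

Request:
apply_moves(
  moves=[
    [0,0,0,0,0,0,-1],
    [0,0,0,0.001,0.015,0,-1],
    [0,0,0,0.001,0.025,0,-1],
    [0,0,0,0.001,0.03,0,-1],
    [0,0,0,0.001,0.03,0,-1],
    [0,0,0,0.001,0.03,0,-1],
    [0,0,0,0.001,0.03,0,-1],
    [0,0,0,0.001,0.03,0,-1],
  ],
)

```text
clock: 12.62
tcp_pos: [0.5591, -0.086, 0.249]
orientation: [0.035, -3.137, 0.0]
contact_force: [0.6, -0.1, -0.2]
grip_width: 0.0204
gripper_force: 58.7
```

Request:
apply_moves(
  moves=[
    [0,0,0,0.001,0.03,0,-1],
    [0,0,0,0.001,0.03,0,-1],
    [0,0,0,0.001,0.03,0,-1],
    [0,0,0,0.001,0.03,0,-1],
    [0,0,0,0.001,0.03,0,-1],
    [0,0,0,0.001,0.025,0,-1],
    [0,0,0,0.001,0.02,0,-1],
    [0,0,0,0,0.01,0,-1],
  ],
)

```text
clock: 13.28
tcp_pos: [0.5475, 0.1206, 0.249]
orientation: [0.041, -3.137, 0.0]
contact_force: [-0.9, 1.0, -1.5]
grip_width: 0.0208
gripper_force: 58.7
```

Request:
apply_moves(
  moves=[
    [0,0,0,0,0.01,0,-1],
    [0,0,0,0,0,0,-1],
    [0,0,0,0,0,0,-1],
    [0,0,0,0,0,0,-1],
    [0,0,0,0,0,0,-1],
    [0,0,0,0,0,0,-1],
    [0,0,0,0,0,0,-1],
    [0,0,0,0,0,0,-1],
  ],
)

```text
clock: 13.95
tcp_pos: [0.5491, 0.1266, 0.2514]
orientation: [-0.033, 3.141, 0.0]
contact_force: [0.3, -0.1, -1.4]
grip_width: 0.0211
gripper_force: 58.7
```

Run:
```python
from h import *
o=telemetry.get_obs();print(o["tcp_pos"],o["orientation"],o["contact_force"],o["grip_width"],o["gripper_force"])
s=grab_frame("scene");w=grab_frame("wrist");cv2.imwrite("pics/s4.png",s);cv2.imwrite("pics/w4.png",w)
cv2.imwrite("pics/z4.png",np.hstack([cv2.resize(s[40:220,330:490],(400,450),interpolation=2),cv2.resize(w[100:460,160:480],(400,450),interpolation=2)]))
```

```text
[0.5491 0.1266 0.2514] [-0.0333  3.1412  0.0001] [ 0.3018 -0.1475 -1.3567] 0.021146246518013327 58.7084823846817
```

View pics/z4.png

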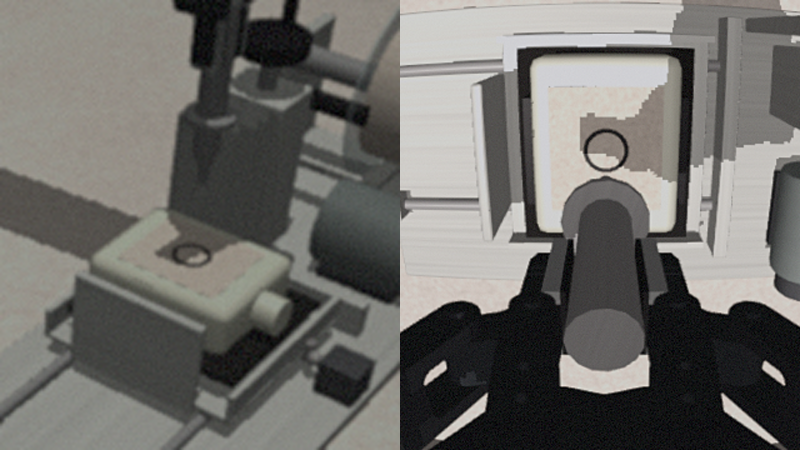

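The probe hangs upright with its tip at about scene (412,114), above the ring. The wrist view sees the ring at about (324,220).

Run:
```python
from h import *
o=telemetry.get_obs();a=(o["tcp_pos"],o["orientation"])
print("tip",onz("scene",(412,114),.16),"ring wrist",won((324,220),.096,*a),"tail",won((160+605-400-1+0,0),.2,*a)*0)
print("tail", won((160+204.*.8,100+338*.8),.2514-.0915+.135,*a))
print("rot down", R.from_rotvec(a[1]).as_matrix()[:,2])
```

```text
tip [0.5551 0.1247 0.16  ] ring wrist [0.5492 0.1271 0.096 ] tail [0. 0. 0.]
tail [0.5486 0.1265 0.2949]
rot down [ 0.0001  0.0001 -1.    ]
```

Request:
apply_moves(
  moves=[
    [0,0,0,0,0.001,0.02,-1],
    [0,0,0,0,0,0.02,-1],
    [0,0,0,0,0,0.01,-1],
    [0,0,0,0,0,0.006,-1],
    [0,0,0,0,0,0,-1],
    [0,0,0,0,0,0,-1],
    [0,0,0,0,0,0,-1],
    [0,0,0,0,0,0,-1],
  ],
)

```text
clock: 14.72
tcp_pos: [0.5497, 0.1282, 0.1963]
orientation: [-0.034, 3.14, 0.001]
contact_force: [0.0, -0.7, -1.7]
grip_width: 0.0203
gripper_force: 58.7
```

Run:
```python
from h import *
o=telemetry.get_obs();print(o["tcp_pos"],o["contact_force"],o["moment"])
s=grab_frame("scene")
cv2.imwrite("pics/z5.png",cv2.resize(s[90:180,360:460],(800,600),interpolation=2))
```

```text
[0.5497 0.1282 0.1963] [ 0.0397 -0.6684 -1.7499] [-0.0203 -0.0352  0.0165]
```

View pics/z5.png

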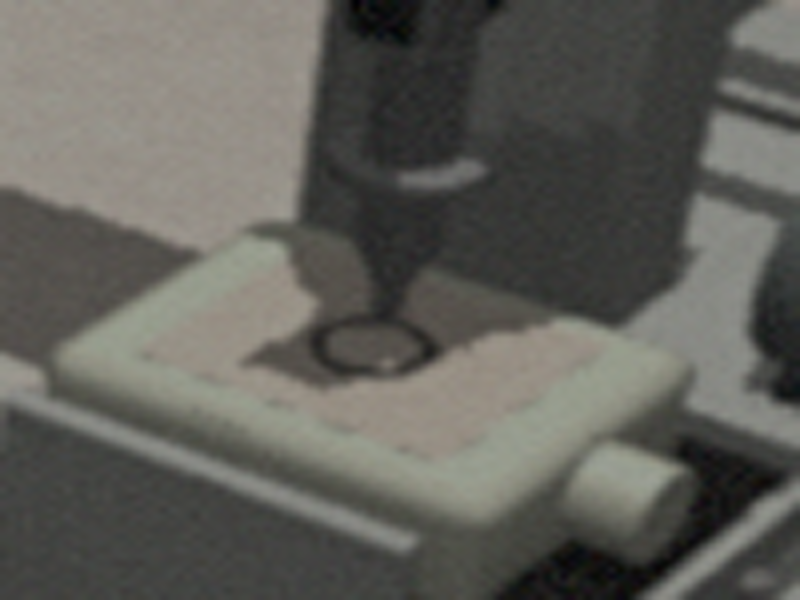

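The tip is about 9 mm above the ring, within about 3 mm of its centre. Descending gently with force checks.

Request:
apply_moves(
  moves=[
    [0,0,0,0,-0.0015,0.003,-1],
    [0,0,0,0,0,0.003,-1],
    [0,0,0,0,0,0.002,-1],
    [0,0,0,0,0,0.001,-1],
    [0,0,0,0,0,0.001,-1],
    [0,0,0,0,0,0,-1],
    [0,0,0,0,0,0,-1],
    [0,0,0,0,0,0,-1],
  ],
)

```text
clock: 15.43
tcp_pos: [0.5491, 0.1265, 0.1854]
orientation: [0.034, -3.141, 0.0]
contact_force: [-0.5, -0.3, 0.6]
grip_width: 0.0203
gripper_force: 58.8
```

Request:
apply_moves(
  moves=[
    [0,0,0,0,0,0.001,-1],
    [0,0,0,0,0,0.001,-1],
    [0,0,0,0,0,0.001,-1],
    [0,0,0,0,0,0,-1],
    [0,0,0,0,0,0,-1],
    [0,0,0,0,0,0,-1],
    [0,0,0,0,0,0,-1],
    [0,0,0,0,0,0,-1],
  ],
)

```text
clock: 16.1
tcp_pos: [0.5491, 0.1265, 0.1824]
orientation: [-0.034, 3.141, -0.0]
contact_force: [-0.5, -1.5, 3.0]
grip_width: 0.0205
gripper_force: 58.8
```

Run:
```python
from h import *
f=[];z=[]
for i in range(10):
    s=grab_frame("scene"); o=telemetry.get_obs(); f.append(o["contact_force"]); z.append(o["tcp_pos"])
print(np.mean(f,0),np.std(f,0),np.mean(z,0))
w=grab_frame("wrist")
cv2.imwrite("pics/z6.png",np.hstack([cv2.resize(s[90:180,360:460],(440,400),interpolation=2),cv2.resize(w[180:330,250:400],(350,400),interpolation=2)]))
```

```text
[-0.2971 -1.4399  1.7811] [0.3317 0.3905 0.3993] [0.5491 0.1265 0.1823]
```

View pics/z6.png

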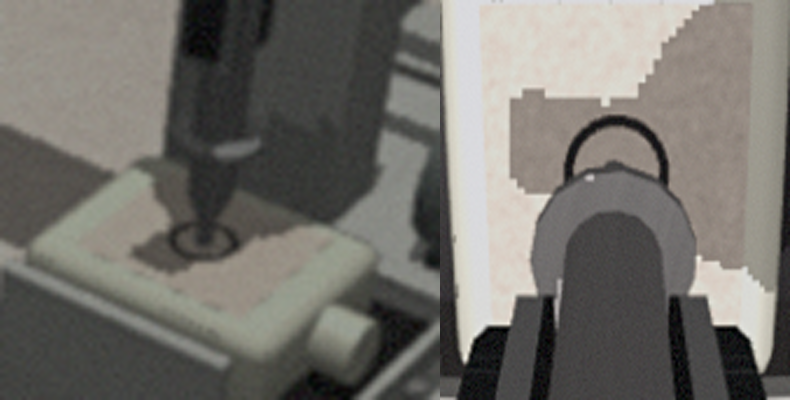

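The tip sits inside the ring, near its centre. It presses with about 3.3 N, so the nest is down about 5 mm and the probe is upright. Handing in.

```bash
python3 -c "
from bench import order
print(order.hand_in())"
```

```text
the job is handed in; nothing more can be done
None
```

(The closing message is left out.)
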